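Set up a pinion shaft on vee blocks

TASK

Get the pinion shaft ready for a run-out check. Stand the loose vee block inside the yellow outline on the plate, its groove in line with the groove of the fixed block; then gently lay the shaft across the two blocks, with one plain end in each groove and the pinion midway between them. Leave the bearing, the tape roll and the feeler gauge where they lie.

Things in the scene. Friction and masses are not known exactly. Their poses are not given: they have to be found in the camera images.
- plate: Fixed steel plate with blue edges, 74 (x) x 184 (y) x 12 mm; origin at its underside centre, on the bench, z up. The groove line is its y axis. A vee block like the loose one is fixed at its -y end (60 mm from the origin, blue feet), groove along y; the loose one's yellow-outlined place is at y = +60 mm. A shaft lying in both grooves has its axis 46.7 mm above this origin.
- outline (a point): Centre of the yellow outline (57 x 45 mm) on the plate's top face, where the loose block's underside centre belongs; axes as the plate's.
- fixed_groove (a point): On the fixed block, mid length, the line where its two groove faces would meet: 22 mm above the plate's top face, 60 mm from the plate's origin towards its -y end; axes as the plate's.
- vee_block: Loose steel vee block, about 0.36 kg: 44 mm across (x), 34 mm along the groove (y), 40 mm high; origin at its underside centre, z up. The 90 degree groove in its top runs along y, 36 mm wide at the top; its faces would meet 22 mm up. Same either way round. Stands upright on the bench; grip its flat vertical sides across the 44 mm.
- shaft: Loose steel pinion shaft, about 0.4 kg, 180 mm long; origin on the axis at mid length, y along it; x and z may be turned about it. Pinion in the middle: 16 teeth, 30 mm over them, y -20 to +20 mm; plain round ends, 18 mm diameter, to y -90 and +90 mm. Same either way round. Lies on its pinion on the bench, axis level, 15 mm up. Grip across the pinion (30 mm).
- bearing: Bystander: loose grey ball bearing, 84 mm across, 16 mm high, lying flat; origin at the centre of its underside.
- tape: Bystander: loose roll of white masking tape, 80 mm across, 24 mm high, lying flat; origin at the centre of its underside.
- gauge: Bystander: loose steel feeler gauge, 49 x 109 x 10 mm, lying flat; origin at the centre of its underside.
Things that resemble listed ones, but are neither listed nor needed, are in the scene too. Of the things that look like the shaft, the larger one is meant. Of the things shaped like the vee_block, the steel one is meant.

How it is judged:
By the outcome, as a careful person would: the job done as asked, in the order asked, and still so for the second after the job is handed in, with the robot touching nothing.
It also fails if it takes over 64 s, if anything falls off the work surface, if the arm or the gripper's body presses on something with over 40 N, if the wrist force passes 120 N, or if a joint passes its speed limit or range.

ROBOT

A 6-joint arm with a two-finger parallel gripper is mounted at the origin on a cart in front of the work surface, level with it; the furniture and walls round the work are solid. World frame = base frame: x ahead of the robot, y to its left, z up, the work surface at z = 0. Lengths are in m, angles in rad, forces in N, time in s.
With the tool pointing down it reaches from about 0.275 to 0.725 m from the base axis. Payload 5.6 kg.
Tool frame: the origin (TCP) lies at the very end of the fingers, on their centre line; the grasp point (between the pads) lies 19 mm behind it (manip.tcp_to_grasp is the distance from the TCP to the grasp point, in m); z points along the fingers, y is the line along which they close (so a half turn about z gives the same grasp; the last joint's range is limited). The gripper opens to 85 mm and grips with 20 to 120 N. Pads are 22 mm wide; open, the fingers measure 114 mm over their backs; the gripper's body (76 mm by 85 mm) begins 54 mm behind the grasp point. The pads swing forward as they close: fully open they stand 13 mm farther back than shut.
Start: joints at [1.427, 0.255, 0.108, 0, -1.424, -0.285], TCP at [0.229, 0.5, 0.231] pointing down, gripper open.
Joint ranges: [-2.95, 2.95], [-1.21, 1.97], [-1.09, 1.5], [-2.87, 1.71], [-2.94, -0.07], [-3.05, 3.05]. Speed limits (rad/s): [2.57, 2.57, 3.14, 3.14, 3.14, 3.14].

INTERFACE

Orientations are given as a unit quaternion [w, x, y, z].
In Python, from workcell import manip gives the robot as it stands.
- The arm moves only by the shell command python3 -m jog 'ROWS'. ROWS is a JSON object of lists of equal length, an entry for each row: "delta_pos": the shift along the world's x, y, z in cm, a list of three; "rotation": the turn, a rotation vector about the world's x, y, z in rad, a list of three; "jaw": the closure, from 0 (fully open) to 1 (shut). In form: {"delta_pos": [[tx, ty, tz], ...], "rotation": [[rx, ry, rz], ...], "jaw": [jaw, ...]}. A call has 1 to 10 rows; each row is the pose to reach, as a shift and turn from the pose commanded when the call began; what a row does not reach only later rows make up. A row lasts 1/12 s, in which the tool goes at most 41.7 mm and 7.16 degrees, less where a joint would pass 70% of its speed; a pose out of reach is approached as far as the arm can. A call with a gripper value outside its range is refused whole. The fingers move at their own pace and stop on an object; the grip force is fixed at half the most. Time passes only in rows, so rows that repeat a pose let the fingers close. It gives the time, the measured TCP pose, the force, the opening and the grip force at its end, in the units of the state.
- manip.get_obs(): the state, without advancing time (a new reading comes with each control period).
- manip.capture(name): name is "side" or "top" or "wrist"; returns a dict with "image" (400x640x3 uint8, red, green, blue), "z_map" (400x640 float32, m along the optical axis (not along the pixel's ray), 0 where there is no reading), "K" (3x3 intrinsics, pixels), "T" (4x4, takes a point from camera to world coordinates). Camera axes: x right, y down, z forward; pixel columns grow to the right and rows downward; lengths in m; the calibration is good to about 2 mm. A picture is of the moment at which its call begins.
- manip.close_job(): hands the job in; it is judged then, once.
The state is a dict: "t": time; "joints": joint angles; "joint_velocities": joint speeds; "tau": joint torques, N m; "eef_pos": TCP position; "eef_rot": TCP orientation; "ft_force": force on the tool from outside, world axes, zero at the start; "torque": the same for the moment, N m; "opening": opening from 0.0 (shut) to 1.0 (fully open); "grasp_force": force on a finger pad.
Only numpy, scipy, OpenCV 4.12 (cv2) and the standard library are available. Lean on these libraries where they do the work, as an engineer would, in place of code of your own. Each camera call takes 0.05 s, during which the arm holds its last target. There are 200 camera calls.

## Working session

There is one attempt and no reset: what is moved stays moved. The work goes in short steps, Python scripts to look and compute and a shell command to move; the robot and the scene stay as the last step left them, time stands still between calls to the robot, and variables do not carry over. Pictures are saved under pics/ and viewed, at most 10 in all, crops included, and the job is handed in when it is done.

```bash
mkdir -p pics
python3 - <<'E'
from workcell import manip
import cv2,numpy as np
for n in ("top","side"):
    c=manip.capture(n); np.savez(f"{n}0.npz",**c)
    cv2.imwrite(f"pics/{n}0.png",cv2.cvtColor(c["image"],cv2.COLOR_RGB2BGR)); print(n,c["K"].round(1).tolist(),c["T"].round(3).tolist())
o=manip.get_obs(); print({k:np.round(v,3).tolist() for k,v in o.items()}, manip.tcp_to_grasp)
E
```

```text
top [[427.6, 0.0, 317.1], [0.0, 427.6, 194.8], [0.0, 0.0, 1.0]] [[0.029, -0.993, 0.116, 0.382], [-1.0, -0.029, -0.003, 0.009], [0.006, -0.116, -0.993, 1.21], [0.0, 0.0, 0.0, 1.0]]
side [[372.7, 0.0, 315.5], [0.0, 372.7, 201.4], [0.0, 0.0, 1.0]] [[-0.996, 0.058, -0.062, 0.565], [0.085, 0.652, -0.754, 0.724], [-0.004, -0.756, -0.654, 0.689], [0.0, 0.0, 0.0, 1.0]]
{'t': 0.1, 'joints': [1.427, 0.256, 0.107, -0.0, -1.424, -0.285], 'joint_velocities': [-0.002, -0.002, 0.003, 0.002, 0.001, -0.0], 'tau': [-0.002, -38.76, 23.847, 5.378, -0.004, 0.0], 'eef_pos': [0.228, 0.5, 0.23], 'eef_rot': [0.001, 0.977, -0.213, -0.0], 'ft_force': [-0.228, -0.2, 0.18], 'torque': [-0.039, 0.013, -0.015], 'grasp_force': 0.0, 'opening': 1.002} 0.0187
```

View pics/top0.png

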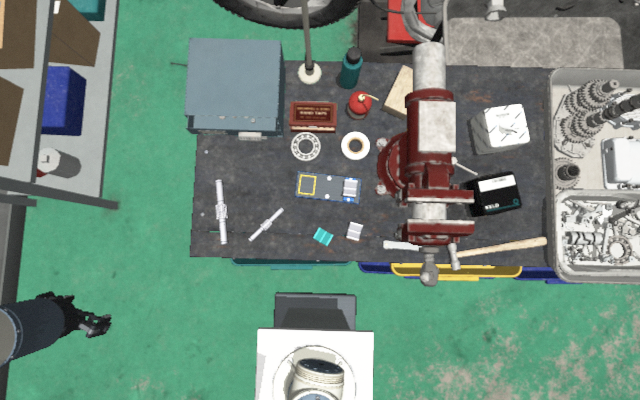

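View pics/side0.png

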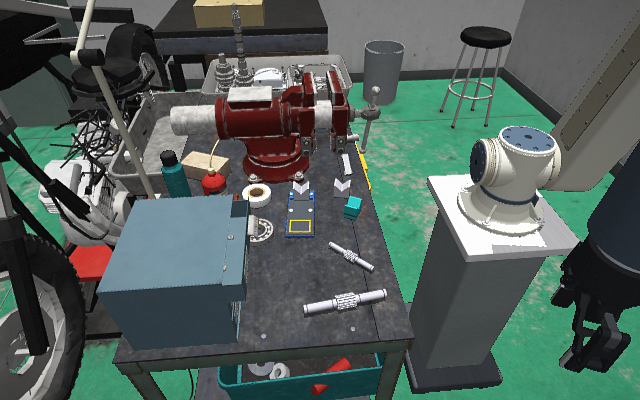

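The top view shows the plate at (329,187) with the outline at (307,185) and the fixed block at (350,189). The steel vee block is at (355,231), with a teal decoy at (323,236). The large shaft is at (221,211) and the small decoy shaft at (266,225). The side view agrees, and shows a toolbox and a vise beside the work.

```bash
cat > h.py <<'E'
import numpy as np,cv2
def world(c):
    z=c["z_map"];K=c["K"];v,u=np.mgrid[:400,:640]
    p=np.stack([(u-K[0,2])/K[0,0]*z,(v-K[1,2])/K[1,1]*z,z],-1)
    return p@c["T"][:3,:3].T+c["T"][:3,3]
def axis(p):
    r=cv2.minAreaRect((p[:,:2]*1000).astype(np.float32)); return np.round(r[0],1),np.round(r[1],1),round(r[2],1)
E
python3 - <<'E'
from h import *
c=dict(np.load("top0.npz"));W=world(c);im=c["image"].astype(int)
hsv=cv2.cvtColor(c["image"],cv2.COLOR_RGB2HSV)
def box(n,u0,v0,u1,v1,zl,zh,m=None):
    w=W[v0:v1,u0:u1];k=(w[...,2]>zl)&(w[...,2]<zh)
    if m is not None:k&=m[v0:v1,u0:u1]
    p=w[k];print(n,len(p),axis(p),"zmax",p[:,2].max().round(3))
yel=(hsv[...,0]>20)&(hsv[...,0]<35)&(hsv[...,1]>120)
print("bench z",np.median(W[205:215,270:300,2]))
box("shaft",205,172,235,250,.012,.05)
box("small",245,203,288,245,.008,.04)
box("vee",343,216,368,246,.015,.06)
box("teal",312,225,336,247,.012,.06)
box("outline",295,170,320,200,0,.03,yel)
box("plate",290,168,366,206,.006,.06)
box("fixed",338,172,364,204,.025,.06)
box("vise",365,100,470,260,.03,.6)
box("toolbox",185,35,290,140,.03,.6)
E
```

```text
bench z 0.00027378878389328065
shaft 477 (array([467.4, 271.5]), array([179.7,  29.2]), 9.9) zmax 0.034
small 230 (array([438. , 145.6]), array([95.1, 93.4]), 1.4) zmax 0.027
vee 210 (array([422.8, -99.2]), array([34.2, 43.7]), 75.4) zmax 0.047
teal 201 (array([405.9, -13.8]), array([43.6, 33.9]), 61.8) zmax 0.043
outline 44 (array([550.5,  36.2]), array([43.7, 53.9]), 85.4) zmax 0.018
plate 1642 (array([545. , -26.5]), array([ 98.1, 192.5]), 3.9) zmax 0.055
fixed 215 (array([540.1, -84.2]), array([34. , 44.3]), 84.8) zmax 0.055
vise 9372 (array([ 585.6, -281.9]), array([447.6, 244.1]), 12.9) zmax 0.272
toolbox 9389 (array([765.2, 214.1]), array([251.7, 250.5]), 0.1) zmax 0.198
```

```bash
python3 -m jog '{"delta_pos":[[9.8,-30,-3],[9.8,-30,-3],[9.8,-30,-3],[9.8,-30,-3],[9.8,-30,-3],[9.8,-30,-3],[9.8,-30,-3],[9.8,-30,-3],[9.8,-30,-3],[9.8,-30,-3]],"rotation":[[0,0,-0.7],[0,0,-0.7],[0,0,-0.7],[0,0,-0.7],[0,0,-0.7],[0,0,-0.7],[0,0,-0.7],[0,0,-0.7],[0,0,-0.7],[0,0,-0.7]],"jaw":[0,0,0,0,0,0,0,0,0,0]}'
```

```text
t: 0.93
eef_pos: [0.3267, 0.199, 0.2011]
eef_rot: [0.0, 0.844, -0.536, -0.0]
ft_force: [0.2, 0.4, -0.3]
opening: 0.997
grasp_force: 0.0
```

```bash
python3 -m jog '{"delta_pos":[[9.6,-29.8,-3],[9.6,-29.8,-3],[9.6,-29.8,-3],[9.6,-29.8,-3],[9.6,-29.8,-3],[9.6,-29.8,-3],[9.6,-29.8,-3],[9.6,-29.8,-3],[9.6,-29.8,-3],[9.6,-29.8,-3]],"rotation":[[0,0,-0.7],[0,0,-0.7],[0,0,-0.7],[0,0,-0.7],[0,0,-0.7],[0,0,-0.7],[0,0,-0.7],[0,0,-0.7],[0,0,-0.7],[0,0,-0.7]],"jaw":[0,0,0,0,0,0,0,0,0,0]}'
cat >> h.py <<'E'
def yaw(o):
    from scipy.spatial.transform import Rotation as R
    y=R.from_quat(np.roll(o["eef_rot"],-1)).as_matrix()[:,1]; return np.degrees(np.arctan2(y[1],y[0]))
E
python3 - <<'E'
from h import *
from workcell import manip
c=manip.capture("wrist");np.savez("w1.npz",**c);cv2.imwrite("pics/w1.png",cv2.cvtColor(c["image"],cv2.COLOR_RGB2BGR))
W=world(c);o=manip.get_obs();print(o["t"],o["eef_pos"],yaw(o))
z=W[...,2]
k=(c["z_map"]>0)&(z>.012)&(z<.06)&(abs(W[...,0]-.423)<.05)&(abs(W[...,1]+.099)<.05)
print(k.sum(),axis(W[k]),W[k][:,2].max())
k&=z>.035;print(axis(W[k]),np.median(z[k]))
E
```

```text
t: 1.77
eef_pos: [0.423, -0.098, 0.1706]
eef_rot: [-0.001, -0.609, 0.793, 0.001]
ft_force: [-0.1, -0.0, 0.4]
opening: 1.004
grasp_force: 0.0
1.8167 [ 0.42291712 -0.09729222  0.17088296] 165.19364982533918
2531 (array([424.9, -98.2]), array([34.7, 44. ]), 75.6) 0.04257559241342712
(array([424.9, -98.4]), array([34.4, 44. ]), 76.1) 0.039693981397232625
```

View pics/w1.png

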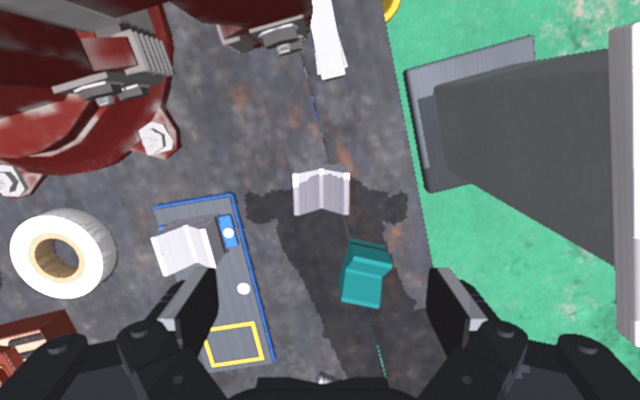

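```bash
python3 -m jog '{"delta_pos":[[0.2,-0.1,-4],[0.2,-0.1,-8],[0.2,-0.1,-12],[0.2,-0.1,-14],[0.2,-0.1,-15.5],[0.2,-0.1,-16.4],[0.2,-0.1,-16.4],[0.2,-0.1,-16.4]],"rotation":[[0,0,0.01],[0,0,0.01],[0,0,0.01],[0,0,0.01],[0,0,0.01],[0,0,0.01],[0,0,0.01],[0,0,0.01]],"jaw":[0,0,0,0,0,0,0,0]}'
python3 -m jog '{"delta_pos":[[0,0,0],[0,0,0],[0,0,0],[0,0,0],[0,0,0],[0,0,0]],"rotation":[[0,0,0],[0,0,0],[0,0,0],[0,0,0],[0,0,0],[0,0,0]],"jaw":[1,1,1,1,1,1]}'
python3 - <<'E'
from h import *
c=dict(np.load("w1.npz"));W=world(c);z=W[...,2];hsv=cv2.cvtColor(c["image"],cv2.COLOR_RGB2HSV)
yel=(hsv[...,0]>20)&(hsv[...,0]<35)&(hsv[...,1]>120);yel[:300]=0;yel[:,:200]=0;yel[:,280:]=0
print("outline",axis(W[yel]),np.median(z[yel]))
k=np.zeros_like(yel);k[200:290,140:245]=1;k&=(z>.03)&(z<.06);print("fixed",axis(W[k]))
E
```

```text
t: 2.48
eef_pos: [0.4249, -0.0976, 0.0075]
eef_rot: [-0.0, -0.615, 0.788, 0.0]
ft_force: [-0.4, -0.7, 0.0]
opening: 1.0
grasp_force: 0.0
t: 2.98
eef_pos: [0.425, -0.0987, 0.0081]
eef_rot: [0.001, -0.614, 0.789, -0.0]
ft_force: [-2.1, 3.5, 6.0]
opening: 0.507
grasp_force: 61.8
outline (array([498.1, -60. ]), array([282.7,  60.7]), 62.0) 0.013417528342135221
fixed (array([542.3, -83.2]), array([34.8, 45.2]), 84.9)
```

```bash
python3 -m jog '{"delta_pos":[[0,0,3],[0,0,7],[2,2,10],[5,5,10],[8,8,10],[11,11,10],[12.7,13.5,10],[12.7,13.5,10],[12.7,13.5,10],[12.7,13.5,10]],"rotation":[[0,0,0],[0,0,0],[0,0,0.164],[0,0,0.164],[0,0,0.164],[0,0,0.164],[0,0,0.164],[0,0,0.164],[0,0,0.164],[0,0,0.164]],"jaw":[1,1,1,1,1,1,1,1,1,1]}'
python3 - <<'E'
from h import *
from workcell import manip
c=manip.capture("wrist");np.savez("w2.npz",**c);cv2.imwrite("pics/w2.png",cv2.cvtColor(c["image"],cv2.COLOR_RGB2BGR))
W=world(c);z=W[...,2];o=manip.get_obs();print(o["eef_pos"],yaw(o))
hsv=cv2.cvtColor(c["image"],cv2.COLOR_RGB2HSV)
yel=(hsv[...,0]>20)&(hsv[...,0]<35)&(hsv[...,1]>120)&(np.hypot(W[...,0]-.552,W[...,1]-.037)<.05)
print("outline",yel.sum(),axis(W[yel]),np.median(z[yel]))
k=(z>.03)&(z<.06)&(np.hypot(W[...,0]-.542,W[...,1]+.083)<.04);print("fixed",k.sum(),axis(W[k]))
E
```

```text
t: 3.82
eef_pos: [0.5507, 0.036, 0.1064]
eef_rot: [-0.001, -0.677, 0.736, 0.001]
ft_force: [-0.3, -0.7, -3.6]
opening: 0.508
grasp_force: 63.3
[0.55062331 0.03557399 0.10678871] 175.14971462649476
outline 856 (array([552.2,  32.3]), array([38.1, 54.5]), 84.7) 0.01313831457081946
fixed 3952 (array([542.8, -76.9]), array([21.9, 44.2]), 85.0)
```

View pics/w2.png

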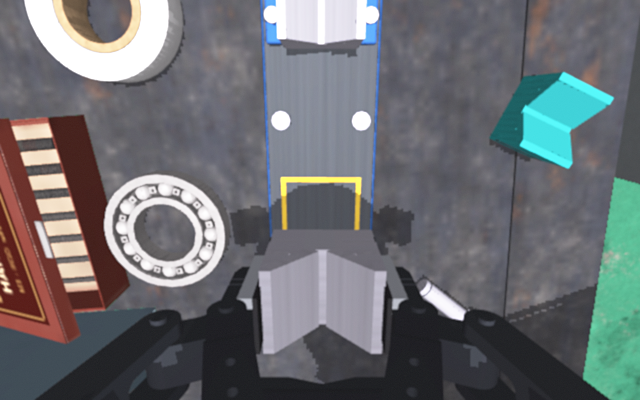

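Run:
```python
from h import *
c=dict(np.load("w2.npz"));W=world(c);z=W[...,2];hsv=cv2.cvtColor(c["image"],cv2.COLOR_RGB2HSV)
d=np.radians(85);a=np.array([np.cos(d),np.sin(d)]);n=np.array([np.sin(d),-np.cos(d)])
s=W[...,:2]@n*1000; t=W[...,:2]@a*1000
def groove(name,k):
    # fit both flanks per t slice -> intersect
    out=[]
    for t0 in np.arange(np.floor(t[k].min()),t[k].max()-3,3):
        q=k&(t>=t0)&(t<t0+3);S=s[q];Z=z[q]*1000
        if len(S)<40: continue
        zm=Z.min();m=S[Z<zm+2].mean();L=(S>m-14)&(S<m-3);Rr=(S>m+3)&(S<m+14)
        if L.sum()<10 or Rr.sum()<10: continue
        p=np.polyfit(S[L],Z[L],1);r=np.polyfit(S[Rr],Z[Rr],1);x=(r[1]-p[1])/(p[0]-r[0])
        out.append((t0+1.5,x,np.polyval(p,x),p[0],r[0]))
    print(name,np.round(out,2).tolist())
u=np.arange(640)[None,:];v=np.arange(400)[:,None]
groove("held",(u>262)&(u<385)&(v>255)&(v<350)&(z>.1)&(z<.2))
groove("fixed",(u>275)&(u<368)&(v<42)&(z>.03)&(z<.06))
y=(hsv[...,0]>20)&(hsv[...,0]<35)&(hsv[...,1]>120)&(v>170)&(v<235)&(u>270)&(u<370)
print("yellow s",s[y].min(),s[y].max(),"t min",t[y].min())
kh=(u>255)&(u<390)&(v>228)&(v<355)&(z>.125)&(z<.2)&(hsv[...,2]>60)
print("held t range",np.percentile(t[kh],[0,1,99,100]),"s",np.percentile(s[kh],[1,99]),"z",np.percentile(z[kh],[1,50,99]))
print("tcp s,t",np.array([.55062,.03557])@n*1000,np.array([.55062,.03557])@a*1000)
```

```text
held [[66.5, 546.58, 123.04, -0.65, 0.66], [69.5, 546.65, 121.18, -0.97, 1.0], [72.5, 527.76, 139.7, 3.6, -0.99], [75.5, 546.42, 121.12, -1.01, 0.98], [78.5, 546.5, 120.97, -1.01, 1.0], [81.5, 546.5, 121.04, -1.0, 1.0], [84.5, 546.47, 120.98, -1.01, 1.01], [87.5, 546.52, 121.03, -1.0, 1.0], [90.5, 546.35, 121.04, -1.01, 0.99], [93.5, 546.39, 121.08, -1.0, 1.0], [96.5, 546.46, 121.03, -1.0, 1.0], [99.5, 546.27, 121.23, -0.99, 0.96]]
fixed [[-39.5, 548.33, 35.58, -0.7, 0.95], [-36.5, 547.2, 34.49, -1.05, 1.0], [-33.5, 547.46, 34.82, -0.98, 1.0], [-30.5, 547.25, 34.66, -1.02, 1.0], [-27.5, 547.28, 34.65, -1.03, 0.99], [-24.5, 547.3, 34.93, -1.0, 0.98], [-21.5, 547.37, 34.68, -1.0, 1.01]]
yellow s 520.0022055495348 574.4958194920863 t min 9.017989590586353
held t range [ 65.69627801  66.31230568 100.26732637 101.75370395] s [524.41612025 568.22643009] z [0.1252054  0.13393191 0.14054708]
tcp s,t 545.4245948937428 83.4243404828389
```

```bash
python3 -m jog '{"delta_pos":[[0.1,0.05,-3],[0.1,0.05,-5.5],[0.1,0.05,-7],[0.1,0.05,-7.8],[0.1,0.05,-8.2],[0.1,0.05,-8.4],[0.1,0.05,-8.4]],"rotation":[[0,0,0.003],[0,0,0.003],[0,0,0.003],[0,0,0.003],[0,0,0.003],[0,0,0.003],[0,0,0.003]],"jaw":[1,1,1,1,1,1,1]}'
python3 -m jog '{"delta_pos":[[0,0,-0.1],[0,0,-0.2],[0,0,-0.2]],"rotation":[[0,0,0],[0,0,0],[0,0,0]],"jaw":[1,1,1]}'
```

```text
t: 4.45
eef_pos: [0.5531, 0.0365, 0.024]
eef_rot: [0.0, -0.678, 0.735, -0.0]
ft_force: [-0.5, -0.6, -3.5]
opening: 0.508
grasp_force: 63.3
t: 4.7
eef_pos: [0.553, 0.0368, 0.0218]
eef_rot: [0.0, -0.678, 0.735, -0.0]
ft_force: [-0.6, 0.4, -4.5]
opening: 0.508
grasp_force: 63.3
```

```bash
python3 -m jog '{"delta_pos":[[0,0,-0.1],[0,0,-0.15],[0,0,-0.2],[0,0,-0.2]],"rotation":[[0,0,0],[0,0,0],[0,0,0],[0,0,0]],"jaw":[1,1,1,1]}'
python3 - <<'E'
from h import *
from workcell import manip
c=manip.capture("wrist");np.savez("w3.npz",**c)
W=world(c);z=W[...,2];cv2.imwrite("pics/w3.png",cv2.cvtColor(c["image"],cv2.COLOR_RGB2BGR))
d=np.radians(85);a=np.array([np.cos(d),np.sin(d)]);n=np.array([np.sin(d),-np.cos(d)])
s=W[...,:2]@n*1000; t=W[...,:2]@a*1000
for nm,(t0,t1) in {"held":(70,100),"fixed":(-52,-20)}.items():
    k=(t>t0)&(t<t1)&(abs(s-547)<14)&(z>.02)&(z<.07);S,T,Z=s[k],t[k],z[k]*1000
    m=546.9;L=(S<m-3);R=(S>m+3)
    # plane fits z = A s + B t + C
    f=lambda q:np.linalg.lstsq(np.c_[S[q],T[q],np.ones(q.sum())],Z[q],rcond=None)[0]
    if L.sum()<30 or R.sum()<30: print(nm,k.sum(),L.sum(),R.sum());continue
    p,r=f(L),f(R)
    for tt in (t0,t1):
        x=((r[1]-p[1])*tt+r[2]-p[2])/(p[0]-r[0]);print(nm,tt,x.round(2),(p@[x,tt,1]).round(2))
o=manip.get_obs();print(o["eef_pos"],o["ft_force"],yaw(o))
E
```

```text
t: 5.03
eef_pos: [0.5529, 0.0368, 0.0202]
eef_rot: [0.0, -0.678, 0.735, -0.0]
ft_force: [-2.8, 0.4, 4.7]
opening: 0.506
grasp_force: 64.3
held 70 548.72 34.78
held 100 548.51 34.84
fixed 0 0 0
[0.55287835 0.03681982 0.02018029] [-3.12876551  0.83783132  5.75355127] 175.3772113732249
```

View pics/w3.png

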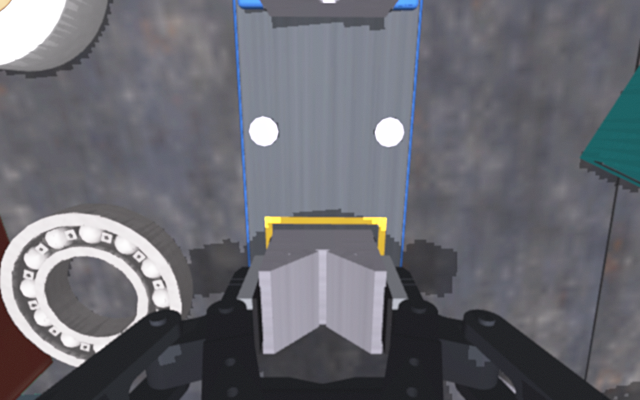

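The block is on the plate inside the outline. The groove apex is at about (322,250), the yellow corners are at (266,220) and (385,220), and it may sit about 1 mm off laterally. I'll check it against the plate's edges in this same picture.

Run:
```python
from h import *
d=np.radians(85);a=np.array([np.cos(d),np.sin(d)]);n=np.array([np.sin(d),-np.cos(d)])
for f in ("w2","w3"):
    c=dict(np.load(f+".npz"));W=world(c);z=W[...,2];hsv=cv2.cvtColor(c["image"],cv2.COLOR_RGB2HSV)
    s=W[...,:2]@n*1000; t=W[...,:2]@a*1000
    y=(hsv[...,0]>20)&(hsv[...,0]<35)&(hsv[...,1]>120)&(z>.008)&(z<.018)&(abs(t-70)<20)&(abs(s-547)<35)
    b=(hsv[...,0]>100)&(hsv[...,0]<125)&(hsv[...,1]>120)&(z>.006)&(z<.018)&(abs(s-547)<45)
    print(f,"yellow s",np.percentile(s[y],[.5,99.5]),np.percentile(s[y],[.5,99.5]).mean(),"t front",np.percentile(t[y],.5))
    for t0 in range(-20,70,15):
        q=b&(t>t0)&(t<t0+15);S=s[q]
        if q.sum()>10: l,r=S[S<547],S[S>547];print(t0,np.round([l.min(),r.max(),(l.min()+r.max())/2,np.median(l)/2+np.median(r)/2],2))
```

```text
w2 yellow s [520.16008729 574.27367643] 547.2168818597468 t front 61.49137239469658
-20 [510.52 583.97 547.24 547.2 ]
-5 [510.47 584.09 547.28 547.29]
10 [510.35 583.96 547.15 547.23]
25 [510.42 584.1  547.26 547.21]
40 [510.51 583.8  547.16 547.22]
55 [510.63 584.21 547.42 547.31]
w3 yellow s [520.11443416 574.20150482] 547.1579694906811 t front 61.32818025497047
-20 [510.3  584.02 547.16 547.18]
-5 [510.21 584.28 547.25 547.2 ]
10 [510.16 583.8  546.98 547.18]
25 [510.18 583.93 547.05 547.2 ]
40 [510.12 583.77 546.95 547.19]
55 [510.19 583.95 547.07 547.23]
```

```bash
python3 -m jog '{"delta_pos":[[0,0,0.4],[-0.14,-0.1,0.4],[-0.14,-0.1,0.4],[-0.14,-0.1,0.4],[-0.14,-0.1,0.2],[-0.14,-0.1,0.05],[-0.14,-0.1,0],[-0.14,-0.1,0]],"rotation":[[0,0,0],[0,0,-0.007],[0,0,-0.007],[0,0,-0.007],[0,0,-0.007],[0,0,-0.007],[0,0,-0.007],[0,0,-0.007]],"jaw":[1,1,1,1,1,1,1,1]}'
cat > g.py <<'E'
from h import *
from workcell import manip
c=manip.capture("wrist")
W=world(c);z=W[...,2]
d=np.radians(85);a=np.array([np.cos(d),np.sin(d)]);n=np.array([np.sin(d),-np.cos(d)])
s=W[...,:2]@n*1000; t=W[...,:2]@a*1000
for nm,(t0,t1) in {"held":(70,100),"fixed":(-52,-20)}.items():
    k=(t>t0)&(t<t1)&(abs(s-547)<14)&(z>.02)&(z<.07);S,T,Z=s[k],t[k],z[k]*1000
    m=547.5;L=(S<m-3);R=(S>m+3)
    f=lambda q:np.linalg.lstsq(np.c_[S[q],T[q],np.ones(q.sum())],Z[q],rcond=None)[0]
    if L.sum()<30 or R.sum()<30: print(nm,k.sum());continue
    p,r=f(L),f(R)
    for tt in (t0,t1):
        x=((r[1]-p[1])*tt+r[2]-p[2])/(p[0]-r[0]);print(nm,tt,x.round(2),(p@[x,tt,1]).round(2))
o=manip.get_obs();print(o["t"],o["eef_pos"],o["ft_force"],yaw(o))
E
python3 g.py
```

```text
t: 5.75
eef_pos: [0.5513, 0.0357, 0.0202]
eef_rot: [0.0, -0.675, 0.737, -0.0]
ft_force: [-2.8, 0.5, 6.6]
opening: 0.506
grasp_force: 64.6
held 70 547.07 34.85
held 100 547.08 34.89
fixed 37
5.8 [0.55130471 0.03568222 0.02017908] [-4.19616778  0.05408881  5.57071316] 174.9812917341753
```

```bash
python3 -m jog '{"delta_pos":[[0,0,0],[0,0,0],[0,0,0],[0,0,0],[0,0,2],[0,0,5],[0,0,9],[0,0,12],[0,0,12]],"rotation":[[0,0,0],[0,0,0],[0,0,0],[0,0,0],[0,0,0],[0,0,0],[0,0,0],[0,0,0],[0,0,0]],"jaw":[0.25,0.25,0.25,0.25,0.25,0.25,0.25,0,0]}'
python3 g.py
```

```text
t: 6.55
eef_pos: [0.5554, 0.036, 0.1467]
eef_rot: [0.005, -0.676, 0.737, -0.004]
ft_force: [1.0, -0.3, 0.7]
opening: 0.988
grasp_force: 0.0
held 70 547.35 34.79
held 100 547.45 34.93
fixed -52 547.49 34.7
fixed -20 547.47 34.81
6.6 [0.55375901 0.03617576 0.14336307] [-0.23470733 -0.88542096 -1.26268919] 174.97793172329028
```

```bash
python3 -m jog '{"delta_pos":[[-1.5,3,2],[-3,6,3],[-4,9,3],[-5,12,3],[-6,15,3],[-7,18,3],[-8,21,3],[-8.5,23.6,3],[-8.5,23.6,3],[-8.5,23.6,3]],"rotation":[[0,0,-1.2],[0,0,-1.2],[0,0,-1.2],[0,0,-1.2],[0,0,-1.2],[0,0,-1.2],[0,0,-1.2],[0,0,-1.2],[0,0,-1.2],[0,0,-1.2]],"jaw":[0,0,0,0,0,0,0,0,0,0]}'
python3 -m jog '{"delta_pos":[[0,0,0],[0,0,0],[0,0,0]],"rotation":[[0,0,-0.111],[0,0,-0.111],[0,0,-0.111]],"jaw":[0,0,0]}'
python3 - <<'E'
from h import *
from workcell import manip
c=manip.capture("wrist");cv2.imwrite("pics/w4.png",cv2.cvtColor(c["image"],cv2.COLOR_RGB2BGR))
W=world(c);z=W[...,2];o=manip.get_obs();print(o["t"],o["eef_pos"],yaw(o),o["joints"].round(2) if hasattr(o["joints"],"round") else o["joints"])
k=(z>.008)&(z<.045)&(np.hypot(W[...,0]-.469,W[...,1]-.272)<.11)&(c["z_map"]>0)
P=W[k];print(k.sum(),axis(P),P[:,2].max())
k2=k&(z>.0255);print("pinion",axis(W[k2]))
E
```

```text
t: 7.43
eef_pos: [0.4653, 0.273, 0.168]
eef_rot: [-0.001, -0.139, 0.99, -0.0]
ft_force: [0.6, 0.2, 0.7]
opening: 0.998
grasp_force: 0.0
t: 7.68
eef_pos: [0.466, 0.2715, 0.1685]
eef_rot: [-0.001, -0.087, 0.996, -0.0]
ft_force: [1.5, -0.1, 0.4]
opening: 0.997
grasp_force: 0.0
7.7333 [0.46606428 0.27146417 0.1686647 ] 100.02604356370396 [ 0.82  0.26 -0.04 -0.   -1.27 -2.21]
5262 (array([475.8, 239.8]), array([181.4,  99.1]), 13.0) 0.03246132175711841
pinion (array([467.7, 272.7]), array([175.9,  23.9]), 7.9)
```

View pics/w4.png

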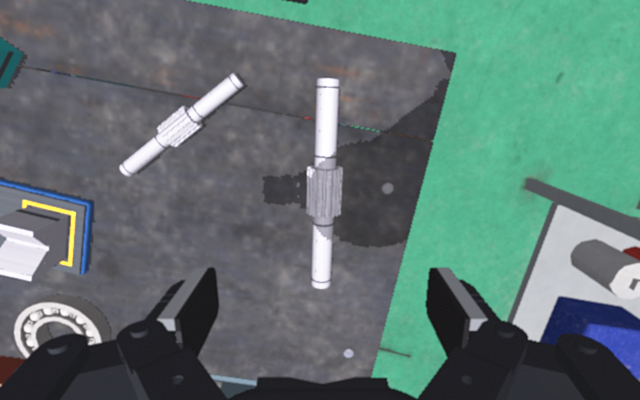

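Large shaft at (323,185), pinion about (323,192), with the small decoy at (182,125) and the gripper aligned with the shaft. I'll measure the shaft with the decoy masked out.

Run:
```python
from h import *
from workcell import manip
c=manip.capture("wrist");W=world(c);z=W[...,2]
u=np.arange(640)[None,:];v=np.arange(400)[:,None]
k=(z>.012)&(z<.045)&(u>290)&(u<360)&(v>60)&(v<300)
P=W[k];print(axis(P),P[:,2].max())
k2=k&(z>.0265);print("pinion",axis(W[k2]))
o=manip.get_obs();print(o["eef_pos"],yaw(o))
```

```text
(array([469.3, 272.9]), array([179.9,  29.8]), 8.0) 0.0324614070104442
pinion (array([454. , 270.1]), array([71.8, 21.8]), 12.3)
[0.46613591 0.27147936 0.16883987] 99.99743129235932
```

Run:
```python
from h import *
from workcell import manip
c=manip.capture("wrist");W=world(c);z=W[...,2]
u=np.arange(640)[None,:];v=np.arange(400)[:,None]
k=(z>.010)&(z<.045)&(u>290)&(u<360)&(v>60)&(v<300)
P=W[k]*1000;a=np.array([np.cos(np.radians(9)),np.sin(np.radians(9))]);n=np.array([-a[1],a[0]])
for _ in range(2):
    t=P[:,:2]@a;s=P[:,:2]@n;b=np.arange(t.min()+2,t.max()-2,4)
    C=[(x+2,(s[(t>=x)&(t<x+4)].min()+s[(t>=x)&(t<x+4)].max())/2,np.ptp(s[(t>=x)&(t<x+4)])) for x in b]
    C=np.array(C);e=C[:,2]<22
    f=np.polyfit(C[e,0],C[e,1],1);print(f[0]*57.3, C[~e,0].min()-2,C[~e,0].max()+2,t.min(),t.max())
    tm=(t.min()+t.max())/2;ctr=tm*a+np.polyval(f,tm)*n;th=np.arctan2(a[1],a[0])+np.arctan(f[0]);a=np.array([np.cos(th),np.sin(th)]);n=np.array([-a[1],a[0]])
    print(ctr,np.degrees(th))
```

```text
-0.8344803579649156 482.4626814195901 526.4626814195901 416.4626814195901 596.2186784541225
[469.42588123 272.92074201] 8.16564009000205
0.011713412031849241 479.43326209938357 523.4332620993836 413.43326209938357 593.2940993657946
[469.35589039 272.93427717] 8.177352639108058
```

```bash
python3 -m jog '{"delta_pos":[[0.3,0.14,-4],[0.3,0.14,-8],[0.3,0.14,-12],[0.3,0.14,-14],[0.3,0.14,-15.5],[0.3,0.14,-16.5],[0.3,0.14,-16.5],[0.3,0.14,-16.5]],"rotation":[[0,0,-0.031],[0,0,-0.031],[0,0,-0.031],[0,0,-0.031],[0,0,-0.031],[0,0,-0.031],[0,0,-0.031],[0,0,-0.031]],"jaw":[0.2,0.2,0.2,0.2,0.2,0.2,0.2,0.2]}'
python3 -m jog '{"delta_pos":[[0,0,0],[0,0,0],[0,0,0],[0,0,0],[0,0,0],[0,0,0]],"rotation":[[0,0,0],[0,0,0],[0,0,0],[0,0,0],[0,0,0],[0,0,0]],"jaw":[1,1,1,1,1,1]}'
```

```text
t: 8.5
eef_pos: [0.4696, 0.2732, 0.0046]
eef_rot: [0.0, -0.071, 0.997, -0.0]
ft_force: [0.6, 0.1, 0.7]
opening: 0.798
grasp_force: 0.0
t: 9.0
eef_pos: [0.4699, 0.2737, 0.0057]
eef_rot: [0.001, -0.071, 0.998, 0.001]
ft_force: [-1.7, -0.6, 5.6]
opening: 0.324
grasp_force: 58.9
```

```bash
python3 -m jog '{"delta_pos":[[0,0,3],[0,0,7],[0,0,10],[0,-3,13],[1,-7,13],[2,-11,13],[3,-14,13],[4,-17,13],[4,-20,13],[4,-20,13]],"rotation":[[0,0,0],[0,0,0],[0,0,0.1],[0,0,0.2],[0,0,0.3],[0,0,0.4],[0,0,0.5],[0,0,0.6],[0,0,0.7],[0,0,0.7]],"jaw":[1,1,1,1,1,1,1,1,1,1]}'
python3 -m jog '{"delta_pos":[[1,-2,0],[2,-4,0],[3,-6,0],[3.7,-8,-1],[3.7,-9.8,-3],[3.7,-9.8,-5],[3.7,-9.8,-5],[3.7,-9.8,-5],[3.7,-9.8,-5]],"rotation":[[0,0,0.1],[0,0,0.2],[0,0,0.3],[0,0,0.4],[0,0,0.5],[0,0,0.6],[0,0,0.64],[0,0,0.64],[0,0,0.64]],"jaw":[1,1,1,1,1,1,1,1,1]}'
python3 - <<'E'
from workcell import manip
from h import *
o=manip.get_obs();print(o["eef_pos"],yaw(o),o["opening"],o["grasp_force"])
c=manip.capture("wrist");np.savez("w5.npz",**c);cv2.imwrite("pics/w5.png",cv2.cvtColor(c["image"],cv2.COLOR_RGB2BGR))
E
```

```text
t: 9.83
eef_pos: [0.5079, 0.0686, 0.1334]
eef_rot: [-0.002, -0.409, 0.913, -0.0]
ft_force: [-0.0, 0.9, -4.3]
opening: 0.324
grasp_force: 61.4
t: 10.58
eef_pos: [0.5459, -0.0249, 0.084]
eef_rot: [-0.0, -0.674, 0.739, 0.0]
ft_force: [0.4, 0.7, -4.1]
opening: 0.326
grasp_force: 61.4
[ 0.54593732 -0.02492313  0.08397266] 174.74325147052772 0.3263909482421783 61.44558023661375
```

View pics/w5.png

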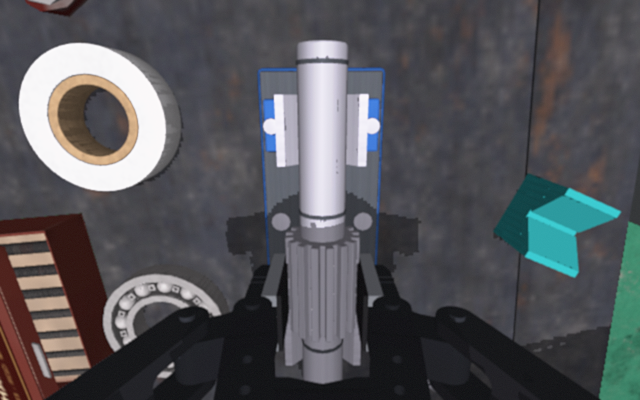

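The shaft hangs over the plate, its -y end at (322,45), the fixed block's rims at (280,130) and (364,130), and the pinion shoulder near (322,225). I'll measure its axis, tilt and end against the plate.

Run:
```python
from h import *
c=dict(np.load("w5.npz"));W=world(c);z=W[...,2];hsv=cv2.cvtColor(c["image"],cv2.COLOR_RGB2HSV)
d=np.radians(85);a=np.array([np.cos(d),np.sin(d)]);n=np.array([np.sin(d),-np.cos(d)])
s=W[...,:2]@n*1000; t=W[...,:2]@a*1000
u=np.arange(640)[None,:];v=np.arange(400)[:,None]
k=(z>.075)&(z<.13)&(u>285)&(u<360)&(v>35)&(v<232)
print("end t",np.percentile(t[k],[0,.5]))
for t0 in range(-64,6,8):
    q=k&(t>=t0)&(t<t0+8)
    if q.sum()<20: continue
    # circle fit in s,z
    S,Z=s[q],z[q]*1000;A=np.linalg.lstsq(np.c_[2*S,2*Z,np.ones(len(S))],S**2+Z**2,rcond=None)[0]
    print(t0+4,A[:2].round(2),np.sqrt(A[2]+A[0]**2+A[1]**2).round(2),((S.min()+S.max())/2).round(2))
b=(hsv[...,0]>100)&(hsv[...,0]<125)&(hsv[...,1]>120)&(z>.006)&(z<.018)&(abs(s-547)<45)
S=s[b];print("plate s",S[S<547].min()/2+S[S>547].max()/2, "t min",np.percentile(t[b],[0,1]))
k=(z>.046)&(z<.058)&(abs(s-547)<30)&(t<-10)&(t>-70);print("fixed t",np.percentile(t[k],[.5,99.5]))
```

```text
end t [-69.16021537 -68.7925564 ]
-60 [546.78  94.57] 8.36 546.78
-52 [546.82  94.59] 8.3 546.82
-44 [546.85  94.43] 8.42 546.85
-36 [546.89  94.62] 8.28 546.97
-28 [546.92  94.45] 8.42 546.96
-20 [546.91  94.43] 8.39 546.95
-12 [547.    94.56] 8.38 547.02
-4 [546.95  94.21] 8.57 547.03
4 [546.93  89.66] 11.64 546.82
plate s 547.2291311876859 t min [-67.52000023 -67.43416697]
fixed t [-52.47681271 -18.80708073]
```

```bash
python3 -m jog '{"delta_pos":[[0.04,0.31,0],[0.04,0.31,-1.5],[0.04,0.31,-2.8],[0.04,0.31,-3.6],[0.04,0.31,-4.1],[0.04,0.31,-4.3],[0.04,0.31,-4.4],[0.04,0.31,-4.4]],"rotation":[[0,0,0.0035],[0,0,0.0035],[0,0,0.0035],[0,0,0.0035],[0,0,0.0035],[0,0,0.0035],[0,0,0.0035],[0,0,0.0035]],"jaw":[1,1,1,1,1,1,1,1]}'
python3 -m jog '{"delta_pos":[[0,0,-0.1],[0,0,-0.15],[0,0,-0.15]],"rotation":[[0,0,0],[0,0,0],[0,0,0]],"jaw":[1,1,1]}'
```

```text
t: 11.3
eef_pos: [0.5471, -0.0217, 0.0407]
eef_rot: [0.0, -0.676, 0.737, -0.0]
ft_force: [0.6, -0.2, -4.9]
opening: 0.323
grasp_force: 61.4
t: 11.55
eef_pos: [0.5468, -0.0218, 0.039]
eef_rot: [0.0, -0.676, 0.737, -0.0]
ft_force: [-0.1, 0.0, -4.5]
opening: 0.323
grasp_force: 61.4
```

```bash
python3 -m jog '{"delta_pos":[[0,0,-0.06],[0,0,-0.12],[0,0,-0.15],[0,0,-0.15]],"rotation":[[0,0,0],[0,0,0],[0,0,0],[0,0,0]],"jaw":[1,1,1,1]}'
python3 - <<'E'
from h import *
from workcell import manip
c=manip.capture("wrist");W=world(c);z=W[...,2];hsv=cv2.cvtColor(c["image"],cv2.COLOR_RGB2HSV)
d=np.radians(85);a=np.array([np.cos(d),np.sin(d)]);n=np.array([np.sin(d),-np.cos(d)])
s=W[...,:2]@n*1000; t=W[...,:2]@a*1000
k=(z>.044)&(z<.08)&(abs(s-547)<7.5)&(t<-2)&(t>-75)
print("end t",np.percentile(t[k],.5))
for t0 in range(-64,0,12):
    q=k&(t>=t0)&(t<t0+12);S,Z=s[q],z[q]*1000
    if q.sum()<20: continue
    A=np.linalg.lstsq(np.c_[2*S,2*Z,np.ones(len(S))],S**2+Z**2,rcond=None)[0];print(t0+6,A[:2].round(2),Z.max().round(1))
k=(z>.046)&(z<.058)&(abs(s-547)<30)&(abs(s-547)>13)&(t<-10)&(t>-70);print("fixed t",np.percentile(t[k],[.5,99.5]) if k.sum() else 0)
E
```

```text
t: 11.88
eef_pos: [0.5468, -0.0218, 0.0379]
eef_rot: [0.0, -0.676, 0.737, -0.0]
ft_force: [-2.2, -0.2, 2.4]
opening: 0.32
grasp_force: 62.1
end t -65.57366589140166
-58 [547.52  49.72] 58.5
-46 [547.54  49.44] 58.5
-34 [547.49  49.46] 58.2
-22 [547.49  49.42] 58.5
-10 [547.49  49.49] 58.3
2 [547.32  49.68] 57.9
fixed t [-52.49718692 -18.90036695]
```

```bash
python3 -m jog '{"delta_pos":[[0,0,-0.03],[0,0,-0.06],[0,0,-0.06]],"rotation":[[0,0,0],[0,0,0],[0,0,0]],"jaw":[1,1,1]}'
```

```text
t: 12.18
eef_pos: [0.5468, -0.0218, 0.0378]
eef_rot: [0.0, -0.676, 0.737, -0.0]
ft_force: [-5.9, 1.6, 7.7]
opening: 0.324
grasp_force: 62.7
```

```bash
python3 -m jog '{"delta_pos":[[0,0,0],[0,0,0],[0,0,0],[0,0,0],[0,0,0],[0,0,2],[0,0,5],[0,0,9],[0,0,13],[0,0,13]],"rotation":[[0,0,0],[0,0,0],[0,0,0],[0,0,0],[0,0,0],[0,0,0],[0,0,0],[0,0,0],[0,0,0],[0,0,0]],"jaw":[0.6,0.5,0.3,0.2,0.2,0.2,0.2,0.2,0.2,0.2]}'
python3 -m jog '{"delta_pos":[[-3,8,1],[-3,9,1],[-3,9,1],[-3,9,1]],"rotation":[[0,0,0],[0,0,0],[0,0,0],[0,0,0]],"jaw":[0.2,0.2,0.2,0.2]}'
python3 - <<'E'
from h import *
from workcell import manip
c=manip.capture("wrist");W=world(c);z=W[...,2];cv2.imwrite("pics/w6.png",cv2.cvtColor(c["image"],cv2.COLOR_RGB2BGR))
cs=manip.capture("side");cv2.imwrite("pics/s6.png",cv2.resize(cv2.cvtColor(cs["image"],cv2.COLOR_RGB2BGR)[150:270,230:390],None,fx=4,fy=4,interpolation=cv2.INTER_CUBIC))
d=np.radians(85);a=np.array([np.cos(d),np.sin(d)]);n=np.array([np.sin(d),-np.cos(d)])
s=W[...,:2]@n*1000; t=W[...,:2]@a*1000
k=(z>.048)&(z<.08)&(abs(s-547)<7.5)&(t<125)&(t>-75);print("shaft t",np.percentile(t[k],[.3,99.7]))
for t0 in range(-64,112,16):
    q=k&(t>=t0)&(t<t0+16);S,Z=s[q],z[q]*1000
    if q.sum()>20: print(t0+8,np.percentile(Z,97).round(1),((S.min()+S.max())/2).round(1))
k=(z>.046)&(z<.056)&(abs(s-547)<26)&(abs(s-547)>16)
for lo,hi in((-70,0),(50,120)):
    q=k&(t>lo)&(t<hi); print("block t",np.percentile(t[q],[.5,99.5]) if q.sum() else 0)
E
```

```text
t: 13.02
eef_pos: [0.5513, -0.0221, 0.1758]
eef_rot: [0.006, -0.676, 0.737, -0.005]
ft_force: [1.2, 0.8, 0.7]
opening: 0.8
grasp_force: 0.0
t: 13.35
eef_pos: [0.5163, 0.0708, 0.1773]
eef_rot: [0.001, -0.677, 0.736, -0.0]
ft_force: [0.8, 0.2, 0.6]
opening: 0.804
grasp_force: 0.0
shaft t [-19.51224941 113.542275  ]
-24 57.1 547.2
-8 57.3 547.0
8 63.0 547.1
24 63.2 547.0
40 63.2 547.0
56 57.2 547.0
72 57.1 547.0
88 57.2 547.0
104 57.2 547.0
block t [-21.10109089 -18.12560424]
block t [ 66.7346217  100.60091019]
```

View pics/w6.png

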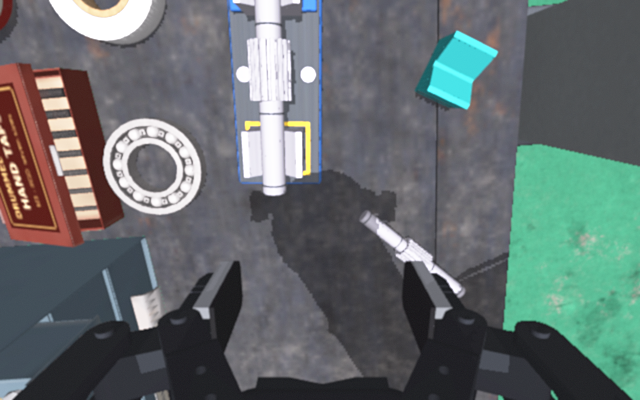

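View pics/s6.png

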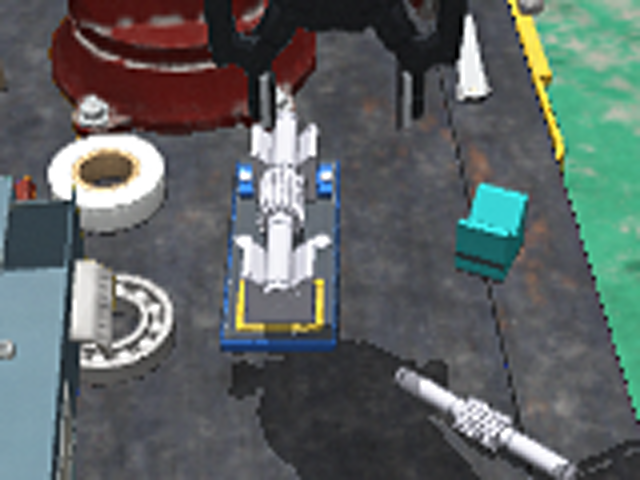

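The shaft lies level in both grooves. Its centre is within about 0.3 mm of midway, the block is inside the outline, and the tape and bearing have not moved. I'm handing in.

```bash
python3 -c "
from workcell import manip
print(manip.close_job())"
```

```text
the job is handed in; nothing more can be done
None
```

The job is handed in at about 13.5 s: the vee block stands in the outline with its groove in line with the fixed one, the shaft lies level across both with the pinion about midway, and I moved nothing else (I never positively identified the feeler gauge).

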